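Find the full teat case by weight, load it in the warmer and wind the timer

TASK

Three teat cases that look the same stand in the clamp-on caddy; only one is packed with teats, so feel by lifting which one is heavy. Stand that full case upright on the warmer's black pad, centred between its two metal plates (you will have to put it down on the shelf and take it by its narrow sides, as there is no room for fingers beside the plates), and leave the two light cases in their own bays of the caddy. Then wind the warmer's orange timer key clockwise, in several turns, until it comes up against its stop; do not drop or topple a case, and leave the other kitchen things where they are.

Things in the scene. Friction and masses are not known exactly. Their poses are not given: they have to be found in the camera images.
- caddy: grey fixed caddy, origin centre of underside. 3 bays along its y, centres y -78, 0, +78 mm, floor 6 mm high; each 74 (y) x 50 (x) mm between 4 mm cheeks 118 mm high, open at -x and +x but for 16 mm lips: room for fingers only before and behind a case. Steel clamp bar behind (x 78 mm, top 38 mm high). Worktop before it (x 0.42-0.48, y 0-0.15 m) is free to set a case down
- case_1: one of three identical-looking closed teat cases, 40 (x) x 64 (y) x 110 (z) mm, mint with white top; origin centre of underside, z up. Stands in a caddy bay at the start. One of the three, any of them, is full (about 450 g); the other two nearly empty (about 125 g). Looks and poses do not tell which; it must be felt
- case_2: one of three identical-looking closed teat cases, 40 (x) x 64 (y) x 110 (z) mm, mint with white top; origin centre of underside, z up. Stands in a caddy bay at the start. One of the three, any of them, is full (about 450 g); the other two nearly empty (about 125 g). Looks and poses do not tell which; it must be felt
- case_3: one of three identical-looking closed teat cases, 40 (x) x 64 (y) x 110 (z) mm, mint with white top; origin centre of underside, z up. Stands in a caddy bay at the start. One of the three, any of them, is full (about 450 g); the other two nearly empty (about 125 g). Looks and poses do not tell which; it must be felt
- warmer: white fixed bottle warmer 220 (x) x 280 (y) mm, flat deck 50 mm high, origin centre of underside. Two upright metal plates on the deck at x -29.5 and +29.5, y 75 mm: 6 mm thick, 44 mm wide (y), tops 168 mm above the worktop; slot between them 53 mm wide (x), open at both y ends. A flat round bottle mark on the deck has no use here
- slot_floor (a point): point on the warmer's deck midway between the plates, the middle of the black pad (50 mm above the worktop); axes as the warmer's. The full case's underside centre belongs here, its 64 mm along y
- timer_key (a joint): turn of the warmer's wind-up timer key about a vertical axis, rad, growing clockwise seen from above; lightly sprung, stays where it is let go; the stop is at 2.2
- timer_grip (a point): point on the key's axis at the height to grip (84 mm above the worktop); its x runs along the key's bar. The orange bar is 70 mm long, 16 mm thick, its top 100 mm above the worktop, on a round white dial (68 mm across, top at 60 mm)
- glass_bottle: empty glass feeding bottle, 56 mm across, 160 mm high, upright. Origin: centre of its underside. Leave alone
- scoop: bamboo scoop 170 mm long lying flat along its x. Origin: under its middle. Leave alone
- pot: small lidded white ceramic pot, 98 mm across, 96 mm high. Origin: centre of its underside. Leave alone
- tumbler: blue ceramic cup, 72 mm across, 90 mm high. Origin: centre of its underside. Leave alone
- jar: amber glass jar with a steel lid, 72 mm across, 100 mm high. Origin: centre of its underside. Leave alone
- brush: flat brush with a blue handle 200 mm long lying along its x. Origin: under its middle. Leave alone
Mind the look-alikes: they are no part of the job. Leave any brown or yellow look-alike of the case_2 alone.

How it is judged:
By the outcome, as a careful person would: the job done as asked, in the order asked, and still so for the second after the job is handed in, with the robot touching nothing.
It also fails if it takes over 72 s, if anything falls off the work surface, if the arm or the gripper's body presses on something with over 40 N, if the wrist force passes 120 N, or if a joint passes its speed limit or range.

ROBOT

A 6-joint arm with a two-finger parallel gripper is mounted at the origin on the work surface. World frame = base frame: x ahead of the robot, y to its left, z up, the work surface at z = 0. Lengths are in m, angles in rad, forces in N, time in s.
With the tool pointing down it reaches from about 0.225 to 0.875 m from the base axis. Payload 3.4 kg.
Tool frame: the origin (TCP) lies where the fingers leave the gripper's body, on its centre line; the fingertips stand 73 mm ahead of it and the grasp point (between the pads) lies 54 mm ahead of it (manip.pinch_z is the distance from the TCP to the grasp point, in m); z points along the fingers, y is the line along which they close (so a half turn about z gives the same grasp; the last joint's range is limited). The gripper opens to 85 mm and grips with 20 to 120 N. Pads are 22 mm wide; open, the fingers measure 114 mm over their backs; the gripper's body (76 mm by 85 mm) begins 54 mm behind the grasp point. The pads swing forward as they close: fully open they stand 13 mm farther back than shut.
Start: joints at [1.156, 0.276, 1.505, -0, 1.361, -0.121], TCP at [0.167, 0.55, 0.304] pointing down, gripper open.
Joint ranges: [-2.89, 2.89], [-0.75, 2.08], [0.22, 2.7], [-1.18, 4.32], [0.11, 2.71], [-2.7, 2.7]. Speed limits (rad/s): [2.57, 2.57, 3.14, 3.14, 3.14, 3.14].

INTERFACE

Orientations are given as a unit quaternion [w, x, y, z].
In Python, from rig import readout, imaging, manip gives the robot as it stands. The module is installed in compiled form; this text tells all that it offers.
- The arm moves only by the tool servo_tool, never from a script. Its argument "moves" is a list of rows, each an object with "dp": the shift along the tool's x, y, z in units of 0.2 m (1.0 is 0.2 m), a list of three; "delta_rot": the turn, a rotation vector about the tool's x, y, z in units of 0.1 rad (1.0 is 0.1 rad), a list of three; "fingers": the opening, from 0 (shut) to 1 (fully open). In form: [{"dp": [dx, dy, dz], "delta_rot": [wx, wy, wz], "fingers": fingers}, ...]. A call has 1 to 5 rows; each row shifts and turns the commanded pose from where the row before left it, along the tool's axes as they then stand; what a row does not reach is not made up. A row lasts 1/10 s, in which the tool goes at most 50 mm and 8.59 degrees, less where a joint would pass 70% of its speed; a pose out of reach is approached as far as the arm can. A call with a number of a shift or a turn outside -1 to 1 is refused whole. A call with a gripper value outside its range is refused whole. The fingers move at their own pace and stop on an object; "force" is the grip in N (left out, the last holds). Time passes only in rows, so rows that do not move let the fingers close. It gives the time, the measured TCP pose, the force, the opening and the grip force at its end, in the units of the state.
- readout.get_state(): the state, without advancing time (a new reading comes with each control period).
- imaging.get_image(name): name is "scene" or "top" or "wrist"; returns (picture, depth): 384x512x3 uint8, red, green, blue; 384x512 float32, m along the optical axis (not along the pixel's ray), 0 where there is no reading.
- imaging.calibration(name): a dict with "intrinsics" (3x3 intrinsics, pixels), "dist" ([k1, k2, p1, p2, k3] as OpenCV has them; the pictures are not rectified), "R" (3x3) and "t" (3): a world point X has camera coordinates R X + t; the wrist camera has in their place "hand_eye" (4x4, takes a point from camera to tool coordinates, whose origin is the TCP and whose axes are the flange's). Camera axes: x right, y down, z forward; pixel columns grow to the right and rows downward; lengths in m; the calibration is good to about 2 mm. A picture is of the moment at which its call begins: read the wrist's pose just before it. calibration takes no time and is no camera call.
- manip.sign_off(): hands the job in; it is judged then, once.
The state is a dict: "clock": time; "qpos": joint angles; "qd": joint speeds; "effort": joint torques, N m; "position": TCP position; "ee_rot": TCP orientation; "contact_force": force on the tool from outside, world axes, zero at the start; "moment": the same for the moment, N m; "width": finger opening in m; "gripper_force": force on a finger pad.
Only numpy, scipy, OpenCV 4.12 (cv2) and the standard library are available. Lean on these libraries where they do the work, as an engineer would, in place of code of your own. Each camera call takes 0.05 s, during which the arm holds its last target. There are 200 camera calls.

## Working session

There is one attempt and no reset: what is moved stays moved. The work goes in short steps, Python scripts to look and compute and a tool call to move; the robot and the scene stay as the last step left them, time stands still between calls to the robot, and variables do not carry over. Pictures are saved under pics/ and viewed, at most 10 in all, crops included, and the job is handed in when it is done.

Besides the shell and the picture viewer there is one more tool, called after ">>>" as name(argument=value, ...) on one line, values as JSON. servo_tool: Moves the arm, as the interface text tells. Its arguments: {"type":"object","properties":{"moves":{"type":"array"},"force":{"type":"number"}},"required":["moves"]}

```bash
mkdir -p pics; python3 - <<'E'
from rig import readout, imaging, manip
import cv2,numpy as np
print(readout.get_state())
for n in ("top","scene"):
    p,d=imaging.get_image(n); c=imaging.calibration(n)
    print(n,{k:np.round(v,4).tolist() for k,v in c.items()})
    np.savez(f"{n}0.npz",p=p,d=d); cv2.imwrite(f"pics/{n}0.png",p[:,:,::-1])
E
```

```text
{'clock': 0.0, 'qpos': array([ 1.15599994e+00,  2.76583074e-01,  1.50613459e+00,  1.13920196e-05,
        1.36073029e+00, -1.20996189e-01]), 'qd': array([-1.23954126e-03,  7.27155425e-05,  1.13427853e-03, -5.42779625e-04,
       -7.35053738e-05, -3.22378191e-04]), 'effort': array([ 1.36256764e-03, -4.16783237e+01, -2.45799655e+01,  3.92973716e-04,
        1.13044074e-02, -7.59564358e-06]), 'position': array([0.16634973, 0.54998582, 0.30304583]), 'ee_rot': array([-2.50923333e-04,  1.46373443e-01,  9.89228970e-01, -8.93087218e-04]), 'contact_force': array([-0.9381432 ,  0.41876607,  0.13551956]), 'moment': array([ 0.03507589,  0.00554367, -0.02262251]), 'gripper_force': 0.0, 'width': 0.08535377497856136}
top {'intrinsics': [[420.2647, 0.0, 250.0837], [0.0, 420.2647, 187.8905], [0.0, 0.0, 1.0]], 'dist': [-0.0666, 0.0, 0.0, 0.0, 0.0], 'R': [[-0.0295, -0.9996, -0.0005], [-0.9943, 0.0294, -0.1023], [0.1023, -0.0026, -0.9948]], 't': [-0.0269, 0.611, 1.4755]}
scene {'intrinsics': [[370.119, 0.0, 251.268], [0.0, 370.119, 190.9306], [0.0, 0.0, 1.0]], 'dist': [-0.0629, 0.0, 0.0, 0.0, 0.0], 'R': [[0.6011, 0.799, 0.017], [0.6224, -0.4547, -0.6371], [-0.5013, 0.3936, -0.7706]], 't': [-0.3312, -0.3505, 1.7366]}
```

View pics/top0.png

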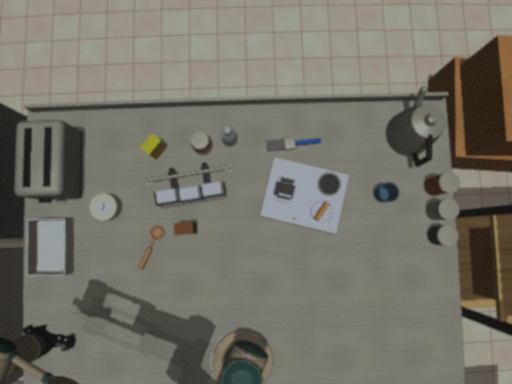

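View pics/scene0.png

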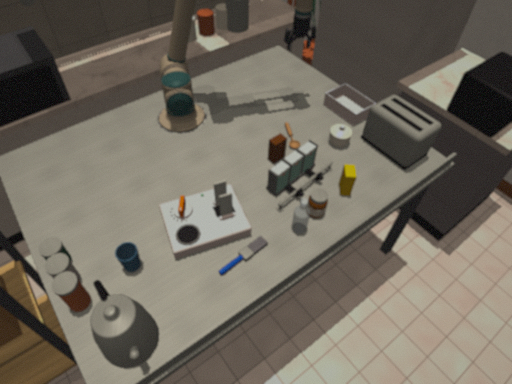

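The top view shows the caddy with three white tops at (155–227, 183–205), the warmer at about (305,195), its plates at (285,188) and the orange key at (321,211). The brown look-alike is at (185,228) and the yellow one at (152,146). Next I measure them.

```bash
cat > h.py <<'E'
import numpy as np,cv2
from rig import readout, imaging, manip
from scipy.spatial.transform import Rotation as Ro
def rays(c,uv):
    n=cv2.undistortPoints(np.array(uv,float).reshape(-1,1,2),c["intrinsics"],np.array(c["dist"])).reshape(-1,2)
    return np.c_[n,np.ones(len(n))]
def plane(c,uv,z):
    r=rays(c,uv); R,t=np.array(c["R"]),np.array(c["t"]); o=-R.T@t; d=r@R
    return o+d*((z-o[2])/d[:,2])[:,None]
def cloud(c,d):
    v,u=np.mgrid[:384,:512]; r=rays(c,np.c_[u.ravel(),v.ravel()])*d.reshape(-1,1)
    return ((r-c["t"])@np.array(c["R"])).reshape(384,512,3)
def rect(P):
    (c,s,a)=cv2.minAreaRect((P[:,:2]*1000).astype(np.float32)); return np.round(c,1),np.round(s,1),round(a,1)
def pose():
    s=readout.get_state(); w=s["ee_rot"]; return s["position"],Ro.from_quat([w[1],w[2],w[3],w[0]])
E
python3 - <<'E'
from h import *
z=np.load("top0.npz");p,d=z["p"],z["d"];c=imaging.calibration("top")
W=cloud(c,d); hsv=cv2.cvtColor(p,cv2.COLOR_RGB2HSV)
Z=W[...,2]
def rep(name,m,zz,mn=15):
    n,l,st,ce=cv2.connectedComponentsWithStats(m.astype(np.uint8),connectivity=4)
    for i in range(1,n):
        if st[i,4]<mn: continue
        v,u=np.nonzero(l==i); P=plane(c,np.c_[u,v],zz)
        print(name,st[i].tolist(),"rect@z",rect(P),"depth z med",np.round(np.median(Z[l==i]),3))
box=np.zeros(Z.shape,bool)
b=box.copy(); b[175:212,145:235]=1
white=(hsv[...,2]>140)&(hsv[...,1]<60)
rep("case",b&white,.116)
print(hsv[194,155:230:3].tolist())
b=box.copy(); b[150:240,255:355]=1
rep("warm",b&(Z>.035)&(Z<.2),.05)
rep("deckwhite",b&(hsv[...,2]>140),.05)
rep("key",b&(hsv[...,0]<20)&(hsv[...,1]>120),.1)
rep("plates",b&(Z>.12),.168,5)
rep("dark",b&(hsv[...,2]<90),.05)
b=box.copy(); b[120:300,60:330]=1
rep("objs",b&(Z>.02)&(Z<.3),.05)
E
```

```text
case [202, 182, 19, 13, 199] rect@z (array([604.9,  86.6]), array([38.1, 60.5]), 7.8) depth z med 0.115
case [180, 186, 18, 14, 205] rect@z (array([592.4, 163.9]), array([39.7, 60.2]), 5.5) depth z med 0.115
case [156, 189, 20, 14, 208] rect@z (array([584.6, 242.7]), array([39.2, 61.8]), 7.8) depth z med 0.115
[[100, 16, 98], [108, 27, 171], [109, 25, 171], [109, 25, 171], [108, 27, 171], [109, 26, 169], [108, 27, 167], [53, 11, 89], [110, 19, 118], [107, 27, 170], [108, 26, 170], [109, 29, 170], [110, 27, 171], [108, 27, 169], [109, 25, 164], [30, 12, 83], [107, 27, 134], [109, 26, 160], [108, 23, 146], [111, 14, 131], [100, 14, 108], [87, 26, 88], [77, 24, 73], [36, 22, 57], [30, 23, 110]]
warm [260, 156, 89, 78, 4797] rect@z (array([ 579.2, -236.2]), array([276.5, 220.3]), 74.6) depth z med 0.05
deckwhite [261, 158, 88, 75, 3707] rect@z (array([ 578.3, -236.7]), array([274.3, 213.8]), 74.8) depth z med 0.049
key [315, 204, 11, 15, 59] rect@z (array([ 515.3, -282.6]), array([12.2, 55.2]), 53.8) depth z med 0.098
plates [282, 175, 14, 7, 52] rect@z (array([ 625.1, -171.5]), array([4
[... 608 characters left out ...]
ray([777. , 126.3]), array([72. , 77.1]), 88.9) depth z med 0.097
objs [140, 134, 26, 25, 351] rect@z (array([768.4, 299.2]), array([70.8, 66.8]), 49.7) depth z med 0.106
objs [260, 156, 70, 77, 4009] rect@z (array([ 582. , -224.3]), array([252.3, 221.2]), 74.8) depth z med 0.05
objs [145, 162, 88, 44, 1513] rect@z (array([634.3, 168.4]), array([130.3, 315.1]), 7.5) depth z med 0.109
objs [89, 193, 30, 28, 654] rect@z (array([557.1, 478.1]), array([105.4,  96.1]), 88.5) depth z med 0.07
objs [60, 218, 12, 58, 417] rect@z (array([419.6, 614.9]), array([201.5,  40.3]), 0.5) depth z med 0.05
objs [174, 222, 23, 13, 270] rect@z (array([473.4, 187.9]), array([77.6, 42.1]), 89.2) depth z med 0.109
```

```bash
python3 - <<'E'
from h import *
z=np.load("top0.npz");p=z["p"]
a=cv2.resize(p[125:250,135:360],None,fx=3.5,fy=3.5,interpolation=cv2.INTER_CUBIC)
cv2.imwrite("pics/crop0.png",a[:,:,::-1])
E
```

```text
(no output)
```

View pics/crop0.png

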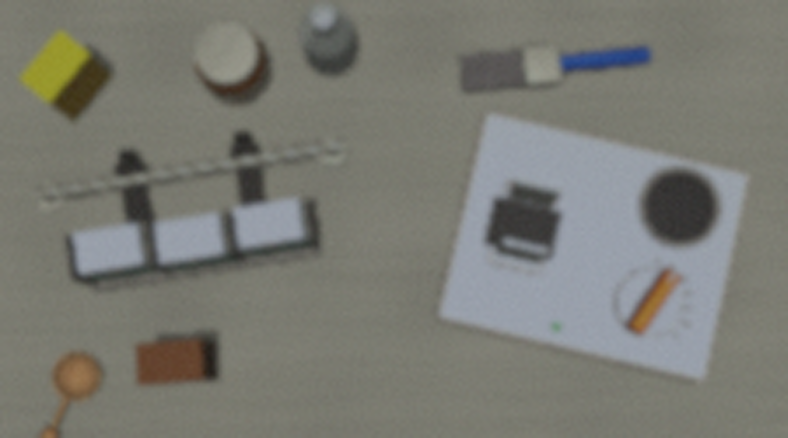

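```bash
cat >> h.py <<'E'
def ang():
    p,R=pose(); y=R.apply([0,1,0]); return np.degrees(np.arctan2(y[1],y[0]))
def go(x,y,z,a,start=None):
    """rotation units about tool z, then tool-frame dp totals (units of .2 m) once turned to angle a (deg)"""
    p,R=pose() if start is None else (np.array(start[:3]),None); a0=ang() if start is None else start[3]
    tilt=np.degrees(np.arccos(-R.apply([0,0,1])[2])) if R else 0
    da=np.radians((a0-a+90)%180-90)  # + = clockwise from above = + about tool z (half turns equal)
    af=np.radians(a0)-da; ty=np.array([np.cos(af),np.sin(af)]); tx=np.array([-ty[1],ty[0]])*-1
    tx=np.array([np.cos(af+np.pi/2),np.sin(af+np.pi/2)])
    d=np.array([x,y])-p[:2]
    print("pos",np.round(p,4),"ang %.1f tilt %.2f"%(a0,tilt),"| rot %.2f"%(da*10),"dp x %.3f y %.3f z %.3f"%(d@tx/.2,d@ty/.2,(p[2]-z)/.2),"dist mm",np.round(1000*np.linalg.norm(d)))
E
python3 - <<'E'
from h import *
p,R=pose(); print(R.as_matrix().round(3))
go(.5846,.2427,.303,7.4)
E
```

```text
[[-0.957  0.29  -0.001]
 [ 0.29   0.957 -0.001]
 [ 0.    -0.002 -1.   ]]
pos [0.1664 0.55   0.3031] ang 73.2 tilt 0.09 | rot 11.48 dp x -1.793 y 1.876 z 0.001 dist mm 519.0
```

>>> servo_tool(moves=[{"dp": [0, 0, 0], "delta_rot": [0, 0, 1], "fingers": 1}, {"dp": [0, 0, 0], "delta_rot": [0, 0, 1], "fingers": 1}, {"dp": [0, 0, 0], "delta_rot": [0, 0, 1], "fingers": 1}, {"dp": [0, 0, 0], "delta_rot": [0, 0, 1], "fingers": 1}, {"dp": [0, 0, 0], "delta_rot": [0, 0, 1], "fingers": 1}], force=40)

```text
clock: 0.6
position: [0.1664, 0.5501, 0.3034]
ee_rot: [-0.0, 0.388, 0.921, -0.001]
contact_force: [-0.0, 0.1, -0.2]
width: 0.0856
gripper_force: 0.0
```

>>> servo_tool(moves=[{"dp": [0, 0, 0], "delta_rot": [0, 0, 1], "fingers": 1}, {"dp": [0, 0, 0], "delta_rot": [0, 0, 1], "fingers": 1}, {"dp": [0, 0, 0], "delta_rot": [0, 0, 1], "fingers": 1}, {"dp": [0, 0, 0], "delta_rot": [0, 0, 1], "fingers": 1}, {"dp": [0, 0, 0], "delta_rot": [0, 0, 1], "fingers": 1}])

```text
clock: 1.1
position: [0.1664, 0.5501, 0.3034]
ee_rot: [0.0, 0.604, 0.797, -0.001]
contact_force: [0.2, -0.8, -0.9]
width: 0.0856
gripper_force: 0.0
```

>>> servo_tool(moves=[{"dp": [0, 0, 0], "delta_rot": [0, 0, 1], "fingers": 1}, {"dp": [0, 0, 0], "delta_rot": [0, 0, 0.48], "fingers": 1}, {"dp": [-0.15, 0.156, 0], "delta_rot": [0, 0, 0], "fingers": 1}, {"dp": [-0.15, 0.156, 0], "delta_rot": [0, 0, 0], "fingers": 1}, {"dp": [-0.15, 0.156, 0], "delta_rot": [0, 0, 0], "fingers": 1}])

```text
clock: 1.6
position: [0.2715, 0.4723, 0.3034]
ee_rot: [0.0, 0.66, 0.752, -0.0]
contact_force: [0.6, 0.0, -0.3]
width: 0.0853
gripper_force: 0.0
```

>>> servo_tool(moves=[{"dp": [-0.15, 0.156, 0], "delta_rot": [0, 0, 0], "fingers": 1}, {"dp": [-0.15, 0.156, 0], "delta_rot": [0, 0, 0], "fingers": 1}, {"dp": [-0.15, 0.156, 0], "delta_rot": [0, 0, 0], "fingers": 1}, {"dp": [-0.15, 0.156, 0], "delta_rot": [0, 0, 0], "fingers": 1}, {"dp": [-0.15, 0.156, 0], "delta_rot": [0, 0, 0], "fingers": 1}])

```text
clock: 2.1
position: [0.446, 0.3431, 0.3036]
ee_rot: [-0.0, 0.66, 0.751, -0.0]
contact_force: [-0.4, 0.9, 0.6]
width: 0.0849
gripper_force: 0.0
```

>>> servo_tool(moves=[{"dp": [-0.15, 0.156, 0], "delta_rot": [0, 0, 0], "fingers": 1}, {"dp": [-0.15, 0.156, 0], "delta_rot": [0, 0, 0], "fingers": 1}, {"dp": [0, 0, 0], "delta_rot": [0, 0, 0], "fingers": 1}, {"dp": [0, 0, 0], "delta_rot": [0, 0, 0], "fingers": 1}])

```text
clock: 2.5
position: [0.5148, 0.2923, 0.3031]
ee_rot: [-0.001, 0.661, 0.75, -0.001]
contact_force: [0.1, 1.4, 0.5]
width: 0.0853
gripper_force: 0.0
```

```bash
python3 - <<'E'
from h import *
go(.5846,.2427,.138,7.4)
p,R=pose(); s=readout.get_state(); print(s["clock"],s["contact_force"],np.round(s["qpos"],2))
c=imaging.calibration("wrist"); print({k:np.round(v,4).tolist() for k,v in c.items()})
im,d=imaging.get_image("wrist"); np.savez("w0.npz",p=im,d=d); cv2.imwrite("pics/w0.png",im[:,:,::-1])
E
```

```text
pos [0.5148 0.2923 0.3031] ang 7.3 tilt 0.12 | rot -0.02 dp x -0.291 y 0.314 z 0.825 dist mm 86.0
2.5 [0.06977292 1.40676576 0.51539188] [0.4  0.3  1.47 0.   1.37 0.27]
{'intrinsics': [[315.48, 0.0, 256.2011], [0.0, 315.48, 185.2744], [0.0, 0.0, 1.0]], 'dist': [-0.0304, 0.0, 0.0, 0.0, 0.0], 'hand_eye': [[0.0003, -0.9576, -0.288, 0.0728], [1.0, 0.0002, 0.0003, -0.0006], [-0.0003, -0.288, 0.9576, -0.0699], [0.0, 0.0, 0.0, 1.0]]}
```

View pics/w0.png

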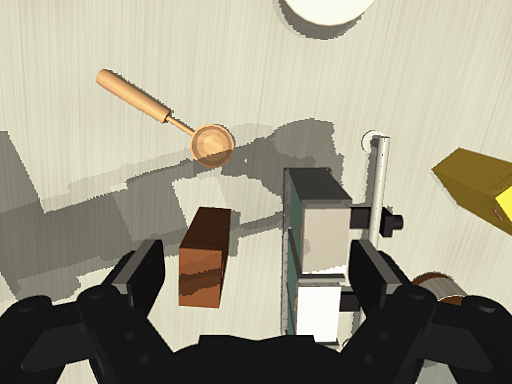

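The wrist view shows the left case top at about (304–349, 207–275) and the middle one below it at (318,310). I cross-check the left case's position with depth.

```bash
cat >> h.py <<'E'
def wcloud(im_d,p,R):
    c=imaging.calibration("wrist"); v,u=np.mgrid[:384,:512]
    X=rays(c,np.c_[u.ravel(),v.ravel()])*im_d.reshape(-1,1); H=np.array(c["hand_eye"])
    return (R.apply(X@H[:3,:3].T+H[:3,3])+p).reshape(384,512,3)
E
python3 - <<'E'
from h import *
z=np.load("w0.npz"); p,R=pose(); W=wcloud(z["d"],p,R); Z=W[...,2]
hsv=cv2.cvtColor(z["p"],cv2.COLOR_RGB2HSV)
m=(Z>.108)&(Z<.124)&(hsv[...,2]>130); m[:,:296]=0; m[:,356:]=0
m=cv2.erode(m.astype(np.uint8),np.ones((3,3)))
n,l,st,ce=cv2.connectedComponentsWithStats(m,connectivity=4)
for i in range(1,n):
    if st[i,4]>100: print(st[i],rect(W[l==i]),np.median(Z[l==i]))
go(.5846,.2427,.138,7.4)
E
```

```text
[ 303  209   46   64 2571] (array([582. , 243.6]), array([38.3, 64.1]), 7.8) 0.1161602492511506
[ 297  287   43   54 1938] (array([589.7, 165.1]), array([38.8, 63.8]), 8.1) 0.11605174688157123
pos [0.514  0.293  0.3033] ang 7.4 tilt 0.11 | rot -0.01 dp x -0.295 y 0.318 z 0.826 dist mm 87.0
```

>>> servo_tool(moves=[{"dp": [-0.15, 0.155, 0], "delta_rot": [0, 0, 0], "fingers": 1}, {"dp": [-0.15, 0.155, 0], "delta_rot": [0, 0, 0], "fingers": 1}, {"dp": [0, 0, 0.2], "delta_rot": [0, 0, 0], "fingers": 1}, {"dp": [0, 0, 0.2], "delta_rot": [0, 0, 0], "fingers": 1}, {"dp": [0, 0, 0.2], "delta_rot": [0, 0, 0], "fingers": 1}])

```text
clock: 3.05
position: [0.5826, 0.2427, 0.183]
ee_rot: [-0.0, 0.66, 0.752, 0.0]
contact_force: [0.5, -0.8, -0.3]
width: 0.0852
gripper_force: 0.0
```

>>> servo_tool(moves=[{"dp": [0, 0, 0.12], "delta_rot": [0, 0, 0], "fingers": 1}, {"dp": [0, 0, 0.1], "delta_rot": [0, 0, 0], "fingers": 1}, {"dp": [0, 0, 0], "delta_rot": [0, 0, 0], "fingers": 1}, {"dp": [0, 0, 0], "delta_rot": [0, 0, 0], "fingers": 1}])

```text
clock: 3.45
position: [0.583, 0.2426, 0.1403]
ee_rot: [-0.0, 0.659, 0.752, -0.0]
contact_force: [-0.1, -0.3, 1.3]
width: 0.085
gripper_force: 0.0
```

```bash
python3 - <<'E'
from h import *
go(.583,.243,.138,7.4); print(readout.get_state()["contact_force"])
E
```

```text
pos [0.583  0.2426 0.1403] ang 7.5 tilt 0.03 | rot 0.01 dp x 0.002 y 0.000 z 0.011 dist mm 0.0
[-0.1418928  -0.29159579  1.33812268]
```

>>> servo_tool(moves=[{"dp": [0, 0, 0], "delta_rot": [0, 0, 0], "fingers": 0.2}, {"dp": [0, 0, 0], "delta_rot": [0, 0, 0], "fingers": 0.2}, {"dp": [0, 0, 0], "delta_rot": [0, 0, 0], "fingers": 0.2}, {"dp": [0, 0, 0], "delta_rot": [0, 0, 0], "fingers": 0.2}, {"dp": [0, 0, 0], "delta_rot": [0, 0, 0], "fingers": 0.2}], force=40)

```text
clock: 3.95
position: [0.584, 0.2416, 0.1411]
ee_rot: [0.0, 0.66, 0.751, 0.001]
contact_force: [-1.4, -1.2, 6.0]
width: 0.0398
gripper_force: 41.9
```

>>> servo_tool(moves=[{"dp": [0, 0, 0], "delta_rot": [0, 0, 0], "fingers": 0.2}, {"dp": [0, 0, 0], "delta_rot": [0, 0, 0], "fingers": 0.2}, {"dp": [0, 0, -0.05], "delta_rot": [0, 0, 0], "fingers": 0.2}, {"dp": [0, 0, -0.05], "delta_rot": [0, 0, 0], "fingers": 0.2}, {"dp": [0, 0, 0], "delta_rot": [0, 0, 0], "fingers": 0.2}])

```text
clock: 4.45
position: [0.5845, 0.2416, 0.1612]
ee_rot: [0.001, 0.66, 0.751, 0.001]
contact_force: [0.5, 0.1, -4.5]
width: 0.0397
gripper_force: 41.4
```

>>> servo_tool(moves=[{"dp": [0, 0, 0], "delta_rot": [0, 0, 0], "fingers": 0.2}, {"dp": [0, 0, 0], "delta_rot": [0, 0, 0], "fingers": 0.2}])

```text
clock: 4.65
position: [0.5834, 0.2413, 0.1594]
ee_rot: [-0.0, 0.66, 0.751, -0.0]
contact_force: [-0.3, -0.6, -4.8]
width: 0.0396
gripper_force: 41.4
```

>>> servo_tool(moves=[{"dp": [0, 0, 0], "delta_rot": [0, 0, 0], "fingers": 0.2}])

```text
clock: 4.75
position: [0.5834, 0.2414, 0.1593]
ee_rot: [-0.0, 0.66, 0.751, -0.0]
contact_force: [-0.5, -0.5, -3.9]
width: 0.0394
gripper_force: 41.4
```

>>> servo_tool(moves=[{"dp": [0, 0, 0], "delta_rot": [0, 0, 0], "fingers": 0.2}])

```text
clock: 4.85
position: [0.5835, 0.2414, 0.1594]
ee_rot: [-0.0, 0.66, 0.751, -0.0]
contact_force: [-1.2, 0.4, -4.3]
width: 0.0396
gripper_force: 41.4
```

>>> servo_tool(moves=[{"dp": [0, 0, 0], "delta_rot": [0, 0, 0], "fingers": 0.2}])

```text
clock: 4.95
position: [0.5836, 0.2415, 0.1596]
ee_rot: [-0.0, 0.66, 0.751, -0.0]
contact_force: [0.4, -0.2, -5.0]
width: 0.0395
gripper_force: 41.4
```

```bash
python3 - <<'E'
from h import *
go(.583,.243,.138,7.4); s=readout.get_state(); print(s["contact_force"],s["effort"])
E
```

```text
pos [0.5836 0.2415 0.1596] ang 7.4 tilt 0.03 | rot -0.00 dp x 0.008 y -0.002 z 0.108 dist mm 2.0
[ 0.35099018 -0.15925952 -5.03345427] [-1.89615697e-03 -5.21890175e+01 -2.28345430e+01  7.18097508e-03
  7.45802623e-03 -2.59092349e-05]
```

Lifted, the first case pulls about 4.5 N, so it is the full one. I carry it to the free worktop and turn it to the warmer's yaw.

>>> servo_tool(moves=[{"dp": [0, 0, -0.14], "delta_rot": [0, 0, 0], "fingers": 0.2}, {"dp": [0, 0, -0.17], "delta_rot": [0, 0, 0], "fingers": 0.2}, {"dp": [0, 0, -0.17], "delta_rot": [0, 0, 0], "fingers": 0.2}, {"dp": [0, 0, -0.16], "delta_rot": [0, 0, 0.9], "fingers": 0.2}, {"dp": [0, 0, 0], "delta_rot": [0, 0, 1], "fingers": 0.2}])

```text
clock: 5.45
position: [0.5859, 0.2422, 0.2938]
ee_rot: [0.003, 0.73, 0.684, 0.005]
contact_force: [1.2, -0.2, -4.4]
width: 0.0397
gripper_force: 42.8
```

>>> servo_tool(moves=[{"dp": [0, 0, 0], "delta_rot": [0, 0, 1], "fingers": 0.2}, {"dp": [0, 0, 0], "delta_rot": [0, 0, 1], "fingers": 0.2}, {"dp": [-0.12, -0.046, 0], "delta_rot": [0, 0, 0], "fingers": 0.2}, {"dp": [-0.17, -0.066, 0], "delta_rot": [0, 0, 0], "fingers": 0.2}, {"dp": [-0.17, -0.066, 0], "delta_rot": [0, 0, 0], "fingers": 0.2}])

```text
clock: 5.95
position: [0.5248, 0.1611, 0.2875]
ee_rot: [-0.0, 0.793, 0.61, -0.0]
contact_force: [-0.6, 0.0, -3.5]
width: 0.0394
gripper_force: 44.0
```

>>> servo_tool(moves=[{"dp": [-0.17, -0.066, 0], "delta_rot": [0, 0, 0], "fingers": 0.2}, {"dp": [-0.17, -0.066, 0], "delta_rot": [0, 0, 0], "fingers": 0.2}, {"dp": [-0.15, -0.058, 0], "delta_rot": [0, 0, 0], "fingers": 0.2}, {"dp": [-0.1, -0.039, 0], "delta_rot": [0, 0, 0], "fingers": 0.2}, {"dp": [0, 0, 0], "delta_rot": [0, 0, 0], "fingers": 0.2}])

```text
clock: 6.45
position: [0.4485, 0.0578, 0.288]
ee_rot: [0.0, 0.794, 0.608, -0.001]
contact_force: [1.2, -0.8, -4.7]
width: 0.0395
gripper_force: 44.0
```

>>> servo_tool(moves=[{"dp": [0, 0, 0.15], "delta_rot": [0, 0, 0], "fingers": 0.2}, {"dp": [0, 0, 0.2], "delta_rot": [0, 0, 0], "fingers": 0.2}, {"dp": [0, 0, 0.15], "delta_rot": [0, 0, 0], "fingers": 0.2}, {"dp": [0, 0, 0.1], "delta_rot": [0, 0, 0], "fingers": 0.2}, {"dp": [0, 0, 0], "delta_rot": [0, 0, 0], "fingers": 0.2}])

```text
clock: 6.95
position: [0.4493, 0.0601, 0.1655]
ee_rot: [-0.002, 0.793, 0.609, -0.002]
contact_force: [-0.9, -0.4, -4.7]
width: 0.0396
gripper_force: 44.0
```

```bash
python3 - <<'E'
from h import *
go(.45,.06,.135,-15.2); s=readout.get_state(); print(s["contact_force"],s["moment"],s["clock"])
p,R=pose(); im,d=imaging.get_image("wrist"); np.savez("w1.npz",p=im,d=d); cv2.imwrite("pics/w1.png",im[:,:,::-1])
E
```

```text
pos [0.4493 0.0601 0.1655] ang -14.9 tilt 0.36 | rot 0.04 dp x 0.000 y 0.003 z 0.152 dist mm 1.0
[-0.87917338 -0.35065181 -4.72230612] [0.00318699 0.06469191 0.02804346] 6.95
```

View pics/w1.png

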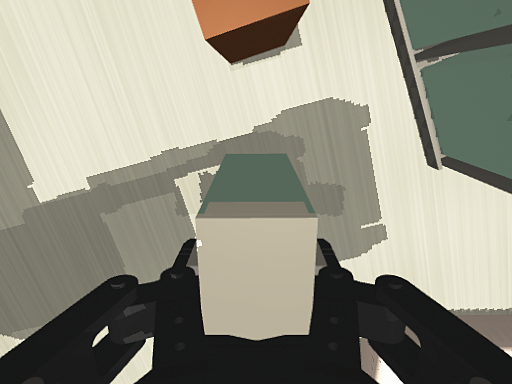

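The case hangs straight in the fingers, at (200–318, 215–335). I lower it the last 30 mm gently.

>>> servo_tool(moves=[{"dp": [0, 0, 0.06], "delta_rot": [0, 0, 0], "fingers": 0.2}, {"dp": [0, 0, 0.05], "delta_rot": [0, 0, 0], "fingers": 0.2}, {"dp": [0, 0, 0.025], "delta_rot": [0, 0, 0], "fingers": 0.2}, {"dp": [0, 0, 0.01], "delta_rot": [0, 0, 0], "fingers": 0.2}, {"dp": [0, 0, 0], "delta_rot": [0, 0, 0], "fingers": 0.2}])

```text
clock: 7.5
position: [0.4511, 0.0597, 0.1391]
ee_rot: [0.0, 0.793, 0.609, 0.0]
contact_force: [-0.5, 0.1, -4.5]
width: 0.0395
gripper_force: 44.0
```

>>> servo_tool(moves=[{"dp": [0, 0, 0.005], "delta_rot": [0, 0, 0], "fingers": 0.2}, {"dp": [0, 0, 0], "delta_rot": [0, 0, 0], "fingers": 0.2}, {"dp": [0, 0, 0], "delta_rot": [0, 0, 0], "fingers": 0.2}])

```text
clock: 7.8
position: [0.451, 0.0596, 0.1381]
ee_rot: [0.0, 0.793, 0.609, 0.0]
contact_force: [0.3, 0.0, -3.4]
width: 0.0394
gripper_force: 44.0
```

>>> servo_tool(moves=[{"dp": [0, 0, 0], "delta_rot": [0, 0, 0], "fingers": 0.2}])

```text
clock: 7.9
position: [0.451, 0.0596, 0.1381]
ee_rot: [0.0, 0.793, 0.609, 0.0]
contact_force: [0.0, -1.0, -5.1]
width: 0.0399
gripper_force: 44.0
```

>>> servo_tool(moves=[{"dp": [0, 0, 0.005], "delta_rot": [0, 0, 0], "fingers": 0.2}, {"dp": [0, 0, 0.005], "delta_rot": [0, 0, 0], "fingers": 0.2}, {"dp": [0, 0, 0], "delta_rot": [0, 0, 0], "fingers": 0.2}])

```text
clock: 8.2
position: [0.4507, 0.0596, 0.1357]
ee_rot: [-0.0, 0.793, 0.609, -0.0]
contact_force: [0.4, -0.1, -4.7]
width: 0.0398
gripper_force: 44.0
```

>>> servo_tool(moves=[{"dp": [0, 0, 0.005], "delta_rot": [0, 0, 0], "fingers": 0.2}, {"dp": [0, 0, 0], "delta_rot": [0, 0, 0], "fingers": 0.2}, {"dp": [0, 0, 0], "delta_rot": [0, 0, 0], "fingers": 0.2}])

```text
clock: 8.5
position: [0.4509, 0.0596, 0.1352]
ee_rot: [0.0, 0.793, 0.609, 0.0]
contact_force: [-1.1, -0.3, -0.3]
width: 0.0396
gripper_force: 44.5
```

>>> servo_tool(moves=[{"dp": [0, 0, 0.005], "delta_rot": [0, 0, 0], "fingers": 0.2}, {"dp": [0, 0, 0], "delta_rot": [0, 0, 0], "fingers": 0.2}, {"dp": [0, 0, 0], "delta_rot": [0, 0, 0], "fingers": 0.2}])

```text
clock: 8.8
position: [0.4509, 0.0596, 0.1351]
ee_rot: [0.0, 0.793, 0.609, 0.0]
contact_force: [-3.4, -0.1, 9.5]
width: 0.0397
gripper_force: 45.7
```

>>> servo_tool(moves=[{"dp": [0, 0, -0.007], "delta_rot": [0, 0, 0], "fingers": 0.2}, {"dp": [0, 0, 0], "delta_rot": [0, 0, 0], "fingers": 0.6}, {"dp": [0, 0, 0], "delta_rot": [0, 0, 0], "fingers": 1}, {"dp": [0, 0, 0], "delta_rot": [0, 0, 0], "fingers": 1}, {"dp": [0, 0, 0], "delta_rot": [0, 0, 0], "fingers": 1}])

```text
clock: 9.3
position: [0.4511, 0.0596, 0.1353]
ee_rot: [0.0, 0.793, 0.609, 0.0]
contact_force: [0.4, -0.8, -0.9]
width: 0.0854
gripper_force: 0.0
```

>>> servo_tool(moves=[{"dp": [0, 0, 0], "delta_rot": [0, 0, 0], "fingers": 1}, {"dp": [0, 0, -0.12], "delta_rot": [0, 0, 0], "fingers": 1}, {"dp": [0, 0, -0.2], "delta_rot": [0, 0, 0], "fingers": 1}, {"dp": [0, 0, -0.2], "delta_rot": [0, 0, 0], "fingers": 1}, {"dp": [0, 0, -0.12], "delta_rot": [0, 0, -0.7], "fingers": 1}])

```text
clock: 9.8
position: [0.4518, 0.0596, 0.2662]
ee_rot: [0.001, 0.771, 0.637, 0.002]
contact_force: [1.3, -0.2, 0.0]
width: 0.0853
gripper_force: 0.0
```

>>> servo_tool(moves=[{"dp": [0, 0, 0], "delta_rot": [0, 0, -1], "fingers": 1}, {"dp": [0, 0, 0], "delta_rot": [0, 0, -1], "fingers": 1}, {"dp": [0, 0, 0], "delta_rot": [0, 0, -1], "fingers": 1}, {"dp": [0, 0, 0], "delta_rot": [0, 0, -1], "fingers": 1}, {"dp": [0, 0, 0], "delta_rot": [0, 0, -1], "fingers": 1}])

```text
clock: 10.3
position: [0.4508, 0.0596, 0.2632]
ee_rot: [-0.0, 0.588, 0.809, 0.0]
contact_force: [0.6, -0.8, 0.1]
width: 0.0856
gripper_force: 0.0
```

>>> servo_tool(moves=[{"dp": [0, 0, 0], "delta_rot": [0, 0, -1], "fingers": 1}, {"dp": [0, 0, 0], "delta_rot": [0, 0, -1], "fingers": 1}, {"dp": [0, 0, 0], "delta_rot": [0, 0, -1], "fingers": 1}, {"dp": [0, 0, 0], "delta_rot": [0, 0, -1], "fingers": 1}, {"dp": [0, 0, 0], "delta_rot": [0, 0, -1], "fingers": 1}])

```text
clock: 10.8
position: [0.4508, 0.0596, 0.2632]
ee_rot: [-0.0, 0.37, 0.929, 0.0]
contact_force: [0.5, -0.3, 0.6]
width: 0.0856
gripper_force: 0.0
```

>>> servo_tool(moves=[{"dp": [0, 0, 0], "delta_rot": [0, 0, -1], "fingers": 1}, {"dp": [0, 0, 0], "delta_rot": [0, 0, -1], "fingers": 1}, {"dp": [0, 0, 0], "delta_rot": [0, 0, -1], "fingers": 1}, {"dp": [0, 0, 0], "delta_rot": [0, 0, -1], "fingers": 1}, {"dp": [0, 0, 0], "delta_rot": [0, 0, -1], "fingers": 1}])

```text
clock: 11.3
position: [0.4508, 0.0596, 0.2632]
ee_rot: [-0.0, 0.128, 0.992, 0.0]
contact_force: [0.2, -0.0, -0.4]
width: 0.0855
gripper_force: 0.0
```

>>> servo_tool(moves=[{"dp": [0, 0, 0], "delta_rot": [0, 0, 0], "fingers": 1}, {"dp": [0, 0, 0], "delta_rot": [0, 0, 0], "fingers": 1}])

```text
clock: 11.5
position: [0.4508, 0.0596, 0.2632]
ee_rot: [-0.0, 0.132, 0.991, 0.0]
contact_force: [0.2, 0.8, -0.0]
width: 0.085
gripper_force: 0.0
```

```bash
python3 - <<'E'
from h import *
p,R=pose(); im,d=imaging.get_image("wrist"); np.savez("w2.npz",p=im,d=d); cv2.imwrite("pics/w2.png",im[:,:,::-1])
W=wcloud(d,p,R); Z=W[...,2]
m=(Z>.1)&(Z<.118); m=cv2.erode(m.astype(np.uint8),np.ones((3,3)))
n,l,st,ce=cv2.connectedComponentsWithStats(m,connectivity=4)
for i in range(1,n):
    if st[i,4]>100: print(st[i],rect(W[l==i]),np.median(Z[l==i]))
go(.451,.0596,.1355,74.8)
p,d=imaging.get_image("top");c=imaging.calibration("top"); T=cloud(c,d); hs=cv2.cvtColor(p,cv2.COLOR_RGB2HSV)
np.savez("top1.npz",p=p,d=d); print(readout.get_state()["clock"])
E
```

```text
[ 379  138   95   75 4506] (array([471.3, 185.1]), array([40.5, 64.2]), 3.3) 0.10988345402901607
[ 216  165   86   53 4210] (array([450.5,  61.1]), array([62.6, 40. ]), 75.3) 0.10993158581677259
[422 272  44  32 641] (array([575.4, 196.8]), array([41.6, 23.8]), 46.7) 0.11248397306151675
[ 290  310   72   41 1222] (array([594. ,  85.5]), array([24., 62.]), 7.6) 0.11394653661008933
[ 63 361  27  15 233] (array([ 570.2, -144. ]), array([19.9,  5.9]), 65.8) 0.11045574367060335
pos [0.4508 0.0596 0.2632] ang 74.9 tilt 0.01 | rot 0.02 dp x -0.001 y 0.000 z 0.639 dist mm 0.0
11.6
```

View pics/w2.png

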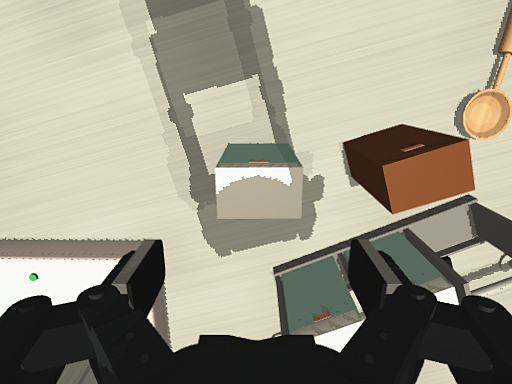

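The case stands upright on the worktop with its top at (216–302, 165–218), which is within 1.5 mm of the tool axis. I regrip it by its narrow sides.

>>> servo_tool(moves=[{"dp": [0, 0.006, 0.15], "delta_rot": [0, 0, 0], "fingers": 1}, {"dp": [0, 0, 0.2], "delta_rot": [0, 0, 0], "fingers": 1}, {"dp": [0, 0, 0.15], "delta_rot": [0, 0, 0], "fingers": 1}, {"dp": [0, 0, 0.1], "delta_rot": [0, 0, 0], "fingers": 1}, {"dp": [0, 0, 0.039], "delta_rot": [0, 0, 0], "fingers": 1}])

```text
clock: 12.1
position: [0.45, 0.0608, 0.1336]
ee_rot: [-0.002, 0.131, 0.991, -0.0]
contact_force: [-0.1, -0.0, -0.0]
width: 0.0854
gripper_force: 0.0
```

>>> servo_tool(moves=[{"dp": [0, 0, 0], "delta_rot": [0, 0, 0], "fingers": 1}, {"dp": [0, 0, 0], "delta_rot": [0, 0, 0], "fingers": 0.6}, {"dp": [0, 0, 0], "delta_rot": [0, 0, 0], "fingers": 0.6}, {"dp": [0, 0, 0], "delta_rot": [0, 0, 0], "fingers": 0.5}, {"dp": [0, 0, 0], "delta_rot": [0, 0, 0], "fingers": 0.5}], force=40)

```text
clock: 12.6
position: [0.4523, 0.0609, 0.1368]
ee_rot: [0.002, 0.131, 0.991, 0.0]
contact_force: [-0.2, 0.8, 6.3]
width: 0.0634
gripper_force: 46.3
```

>>> servo_tool(moves=[{"dp": [0, 0, 0], "delta_rot": [0, 0, 0], "fingers": 0.5}, {"dp": [0, 0, 0], "delta_rot": [0, 0, 0], "fingers": 0.5}])

```text
clock: 12.8
position: [0.4523, 0.0609, 0.1368]
ee_rot: [0.002, 0.131, 0.991, 0.0]
contact_force: [1.0, 1.0, 7.3]
width: 0.0635
gripper_force: 46.3
```

```bash
python3 - <<'E'
from h import *
go(.5975,-.164,.38,74.8)
E
```

```text
pos [0.4523 0.0609 0.1368] ang 75.0 tilt 0.19 | rot 0.03 dp x -0.995 y -0.895 z -1.216 dist mm 268.0
```

>>> servo_tool(moves=[{"dp": [0, 0, -0.06], "delta_rot": [0, 0, 0], "fingers": 0.5}, {"dp": [0, 0, -0.12], "delta_rot": [0, 0, 0], "fingers": 0.5}, {"dp": [0, 0, -0.18], "delta_rot": [0, 0, 0], "fingers": 0.5}, {"dp": [0, 0, -0.2], "delta_rot": [0, 0, 0], "fingers": 0.5}, {"dp": [0, 0, -0.2], "delta_rot": [0, 0, 0], "fingers": 0.5}])

```text
clock: 13.3
position: [0.45, 0.0607, 0.2881]
ee_rot: [-0.001, 0.131, 0.991, -0.0]
contact_force: [0.7, 0.2, -4.3]
width: 0.0634
gripper_force: 46.2
```

>>> servo_tool(moves=[{"dp": [0, 0, -0.18], "delta_rot": [0, 0, 0], "fingers": 0.5}, {"dp": [0, 0, -0.12], "delta_rot": [0, 0, 0], "fingers": 0.5}, {"dp": [-0.1, -0.04, 0], "delta_rot": [0, 0, 0], "fingers": 0.5}, {"dp": [-0.175, -0.07, 0], "delta_rot": [0, 0, 0], "fingers": 0.5}, {"dp": [-0.2, -0.08, 0], "delta_rot": [0, 0, 0], "fingers": 0.5}])

```text
clock: 13.8
position: [0.5329, -0.001, 0.3463]
ee_rot: [-0.001, 0.13, 0.992, 0.0]
contact_force: [1.9, 0.9, -4.1]
width: 0.0636
gripper_force: 46.3
```

>>> servo_tool(moves=[{"dp": [-0.2, -0.08, 0], "delta_rot": [0, 0, 0], "fingers": 0.5}, {"dp": [-0.2, -0.08, 0], "delta_rot": [0, 0, 0], "fingers": 0.5}, {"dp": [-0.12, -0.045, 0], "delta_rot": [0, 0, 0], "fingers": 0.5}, {"dp": [0, 0, 0], "delta_rot": [0, 0, 0], "fingers": 0.5}, {"dp": [0, 0, 0], "delta_rot": [0, 0, 0], "fingers": 0.5}])

```text
clock: 14.3
position: [0.6228, -0.0679, 0.3445]
ee_rot: [-0.003, 0.131, 0.991, 0.0]
contact_force: [-0.3, 0.8, -5.2]
width: 0.0638
gripper_force: 47.9
```

>>> servo_tool(moves=[{"dp": [0, 0, 0], "delta_rot": [0, 0, 0], "fingers": 0.5}, {"dp": [0, 0, 0], "delta_rot": [0, 0, 0], "fingers": 0.5}])

```text
clock: 14.5
position: [0.6222, -0.0665, 0.3471]
ee_rot: [-0.001, 0.13, 0.991, 0.0]
contact_force: [0.4, 0.5, -4.6]
width: 0.0639
gripper_force: 47.9
```

```bash
python3 - <<'E'
from h import *
p,R=pose(); im,d=imaging.get_image("wrist"); np.savez("w3.npz",p=im,d=d,pos=p,q=R.as_quat()); cv2.imwrite("pics/w3.png",im[:,:,::-1])
W=wcloud(d,p,R); Z=W[...,2]
for lo,hi,nm in ((.160,.176,"plates"),(.092,.108,"key")):
    m=((Z>lo)&(Z<hi)).astype(np.uint8)
    n,l,st,ce=cv2.connectedComponentsWithStats(m,connectivity=4)
    for i in range(1,n):
        if st[i,4]>40: print(nm,st[i],rect(W[l==i]),np.round(np.median(Z[l==i]),4))
go(.5975,-.164,.38,74.8); print(readout.get_state()["clock"],readout.get_state()["contact_force"])
E
```

```text
plates [104 146  58   9 504] (array([ 569.3, -156.8]), array([44.4,  6.3]), 73.9) 0.1676
plates [114 213  54  10 506] (array([ 626.3, -172.2]), array([44.2,  6.6]), 74.9) 0.1675
key [430  38  82  76 366] (array([576.3, 153.7]), array([39.2, 91.2]), 35.3) 0.1035
key [366  76  65  26 166] (array([583.5,  84.8]), array([ 1.4, 62.8]), 7.4) 0.1001
key [   9   89   29   67 1243] (array([ 518.1, -286.7]), array([17.1, 68.6]), 54.2) 0.099
key [356 100  17  44 211] (array([607.2,  47.6]), array([44.4,  4.2]), 2.9) 0.1001
key [134 135  47   8 125] (array([ 566.8, -155.9]), array([44.9,  5.8]), 67.3) 0.1007
key [139 190  46  10 223] (array([ 624.1, -171.4]), array([44.9,  5.9]), 68.1) 0.1005
key [ 426  222   58   53 2283] (array([775.9, 126.9]), array([62.4, 62.4]), 5.9) 0.0999
key [369 261  26  27 244] (array([781. ,  43.6]), array([38.2, 12.5]), 35.4) 0.1021
pos [ 0.6222 -0.0664  0.3475] ang 75.0 tilt 0.03 | rot 0.04 dp x -0.009 y -0.503 z -0.162 dist mm 101.0
14.55 [ 0.77933849  0.11914064 -3.82590136]
```

View pics/w3.png

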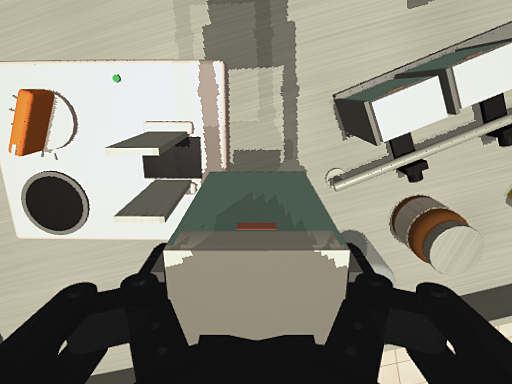

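The wrist view shows both plates at (145,150) and (150,213), the key at (32,122), and the case held at (165–350, 172–345). The plate tops measure 44×6 mm and 59 mm apart, as they should. Next I check where the case sits in the hand.

```bash
python3 - <<'E'
from h import *
z=np.load("w3.npz"); R=Ro.from_quat(z["q"]); p=z["pos"]; W=wcloud(z["d"],p,R); T=R.inv().apply((W-p).reshape(-1,3)).reshape(W.shape)
for r in (255,262,275,290,310): print(r,np.round(T[r,[200,230,256,280,320]]*1000,1).tolist())
m=(abs(T[...,2]-np.median(T[270:300,230:280,2]))<.004); m[:,:150]=0;m[:,365:]=0
print(rect(T[m]), np.median(T[m][:,2]), (T[m][:,:2].max(0)*1000).round(1),(T[m][:,:2].min(0)*1000).round(1))
f=T[200:238,215:300].reshape(-1,3); A=np.c_[f[:,1:],np.ones(len(f))]; print("front face x=a*y+b*z+c",np.linalg.lstsq(A,f[:,0],rcond=None)[0])
y=R.apply([0,1,0]); print(np.degrees(np.arctan2(y[1],y[0])))
go(.5978,-.1645,.19,74.9)
E
```

```text
255 [[20.0, -19.9, 26.0], [19.8, -9.8, 26.5], [19.0, -0.8, 27.8], [19.5, 7.4, 26.9], [19.5, 21.2, 26.9]]
262 [[17.1, -20.2, 26.4], [16.6, -9.9, 27.2], [17.0, -0.8, 26.7], [17.1, 7.4, 26.4], [16.9, 21.3, 26.7]]
275 [[11.3, -20.6, 27.4], [12.1, -9.9, 26.2], [11.7, -0.8, 26.9], [11.8, 7.6, 26.7], [12.0, 21.5, 26.3]]
290 [[5.4, -20.9, 27.0], [5.1, -10.2, 27.4], [5.5, -0.8, 26.9], [5.8, 7.7, 26.5], [5.6, 22.0, 26.7]]
310 [[-2.8, -21.3, 26.6], [-2.8, -10.3, 26.6], [-2.8, -0.8, 26.6], [-3.3, 8.0, 27.2], [-2.5, 22.4, 26.1]]
(array([ 1.9, -1.1]), array([41.3, 76.6]), 0.4) 0.026944372285853398 [22.4 37.3] [-19.  -39.4]
front face x=a*y+b*z+c [ 0.00211722 -0.15546089  0.03027304]
75.03342169732895
pos [ 0.6222 -0.0664  0.3475] ang 75.0 tilt 0.03 | rot 0.02 dp x -0.010 y -0.505 z 0.788 dist mm 101.0
```

```bash
python3 - <<'E'
from h import *
z=np.load("w3.npz"); R=Ro.from_quat(z["q"]); p=z["pos"]; W=wcloud(z["d"],p,R); T=R.inv().apply((W-p).reshape(-1,3)).reshape(W.shape)
for r in range(168,262,6): print(r,np.round(T[r,[225,256,285]]*1000,1).tolist(),z["p"][r,256].tolist())
E
```

```text
168 [[-15.3, -38.0, 297.4], [-26.9, -1.0, 345.2], [-27.5, 38.5, 347.6]] [95, 93, 82]
174 [[21.4, -21.1, 129.4], [21.5, -0.9, 129.0], [22.0, 17.8, 127.2]] [76, 94, 80]
180 [[21.5, -19.7, 114.8], [21.7, -0.9, 113.9], [21.7, 16.7, 114.1]] [75, 93, 80]
186 [[21.4, -18.6, 102.5], [21.3, -0.9, 102.7], [21.9, 15.5, 100.8]] [75, 93, 80]
192 [[21.2, -17.6, 91.8], [21.6, -0.9, 90.8], [21.4, 14.7, 91.3]] [75, 93, 80]
198 [[21.5, -16.6, 81.3], [21.6, -0.9, 80.9], [21.5, 13.8, 81.1]] [73, 89, 77]
204 [[21.4, -15.8, 72.5], [21.3, -0.9, 73.0], [21.5, 13.0, 72.3]] [67, 82, 71]
210 [[21.3, -15.0, 64.9], [21.6, -0.9, 64.3], [21.6, 12.3, 64.1]] [67, 83, 71]
216 [[21.5, -14.3, 57.2], [21.6, -0.9, 57.1], [21.2, 11.8, 58.1]] [67, 82, 71]
222 [[21.9, -13.6, 49.8], [21.4, -0.9, 51.1], [20.9, 11.3, 52.3]] [74, 79, 68]
228 [[21.5, -13.1, 44.9], [21.8, -0.9, 44.2], [21.3, 10.7, 45.4]] [117, 63, 47]
234 [[22.0, -12.5, 38.3], [21.3, -0.9, 39.8], [21.8, 10.1, 38.7]] [98, 93, 83]
240 [[21.2, -12.2, 35.0], [21.2, -0.9, 34.9], [21.6, 9.7, 34.2]] [99, 94, 83]
246 [[21.6, -11.7, 29.6], [21.8, -0.9, 29.2], [21.5, 9.3, 29.7]] [101, 97, 84]
252 [[20.6, -11.5, 27.1], [20.2, -0.8, 27.8], [20.9, 9.0, 26.5]] [154, 148, 129]
258 [[18.5, -11.5, 26.7], [18.9, -0.8, 26.1], [18.2, 9.2, 27.2]] [152, 145, 127]
```

>>> servo_tool(moves=[{"dp": [-0.018, -0.08, 0], "delta_rot": [0, 0, 0], "fingers": 0.5}, {"dp": [0, -0.15, 0], "delta_rot": [0, 0, 0], "fingers": 0.5}, {"dp": [0, -0.15, 0], "delta_rot": [0, 0, 0], "fingers": 0.5}, {"dp": [0, -0.085, 0], "delta_rot": [0, 0, 0.02], "fingers": 0.5}, {"dp": [0, -0.04, 0], "delta_rot": [0, 0, 0], "fingers": 0.5}])

```text
clock: 15.05
position: [0.5996, -0.1673, 0.3478]
ee_rot: [0.0, 0.133, 0.991, -0.0]
contact_force: [0.8, -0.4, -4.3]
width: 0.0635
gripper_force: 48.1
```

>>> servo_tool(moves=[{"dp": [0, 0, 0.05], "delta_rot": [0, 0, 0], "fingers": 0.5}, {"dp": [0, 0, 0.05], "delta_rot": [0, 0, 0], "fingers": 0.5}, {"dp": [0, 0, 0], "delta_rot": [0, 0, 0], "fingers": 0.5}, {"dp": [0, 0, 0], "delta_rot": [0, 0, 0], "fingers": 0.5}])

```text
clock: 15.45
position: [0.6003, -0.1644, 0.3266]
ee_rot: [-0.001, 0.131, 0.991, 0.0]
contact_force: [0.1, 0.0, -4.5]
width: 0.0638
gripper_force: 47.9
```

```bash
python3 - <<'E'
from h import *
x=.5978-.0015*np.cos(np.radians(165)); y=-.1645-.0015*np.sin(np.radians(165))
go(x,y,.1868,74.9); print(readout.get_state()["contact_force"])
E
```

```text
pos [ 0.6003 -0.1644  0.3266] ang 75.0 tilt 0.10 | rot 0.01 dp x 0.005 y -0.004 z 0.699 dist mm 1.0
[ 0.11005829  0.02283011 -4.4990948 ]
```

>>> servo_tool(moves=[{"dp": [0.005, -0.004, 0.05], "delta_rot": [0, 0, 0], "fingers": 0.5}, {"dp": [0, 0, 0.08], "delta_rot": [0, 0, 0], "fingers": 0.5}, {"dp": [0, 0, 0.08], "delta_rot": [0, 0, 0], "fingers": 0.5}, {"dp": [0, 0, 0.08], "delta_rot": [0, 0, 0], "fingers": 0.5}, {"dp": [0, 0, 0.08], "delta_rot": [0, 0, 0], "fingers": 0.5}])

```text
clock: 15.95
position: [0.5991, -0.1656, 0.2526]
ee_rot: [0.0, 0.131, 0.991, 0.0]
contact_force: [-0.6, 0.2, -4.8]
width: 0.0634
gripper_force: 48.2
```

>>> servo_tool(moves=[{"dp": [0, 0, 0.08], "delta_rot": [0, 0, 0], "fingers": 0.5}, {"dp": [0, 0, 0.08], "delta_rot": [0, 0, 0], "fingers": 0.5}, {"dp": [0, 0, 0.06], "delta_rot": [0, 0, 0], "fingers": 0.5}, {"dp": [0, 0, 0.04], "delta_rot": [0, 0, 0], "fingers": 0.5}, {"dp": [0, 0, 0.02], "delta_rot": [0, 0, 0], "fingers": 0.5}])

```text
clock: 16.45
position: [0.599, -0.1659, 0.1967]
ee_rot: [-0.0, 0.131, 0.991, 0.0]
contact_force: [-1.2, -0.7, -5.0]
width: 0.0636
gripper_force: 48.2
```

>>> servo_tool(moves=[{"dp": [0, 0, 0.01], "delta_rot": [0, 0, 0], "fingers": 0.5}, {"dp": [0, 0, 0.01], "delta_rot": [0, 0, 0], "fingers": 0.5}, {"dp": [0, 0, 0], "delta_rot": [0, 0, 0], "fingers": 0.5}, {"dp": [0, 0, 0], "delta_rot": [0, 0, 0], "fingers": 0.5}])

```text
clock: 16.85
position: [0.5994, -0.1661, 0.194]
ee_rot: [0.001, 0.132, 0.991, -0.0]
contact_force: [0.2, 0.4, -4.7]
width: 0.0635
gripper_force: 48.2
```

```bash
python3 - <<'E'
from h import *
x=.5978-.0015*np.cos(np.radians(165)); y=-.1645-.0015*np.sin(np.radians(165))
go(x,y,.1868,74.9); print(readout.get_state()["contact_force"])
E
```

```text
pos [ 0.5994 -0.1661  0.194 ] ang 74.9 tilt 0.06 | rot -0.00 dp x 0.002 y 0.006 z 0.036 dist mm 1.0
[ 0.24083836  0.35957739 -4.6795123 ]
```

>>> servo_tool(moves=[{"dp": [0.002, 0.006, 0.01], "delta_rot": [0, 0, 0], "fingers": 0.5}, {"dp": [0, 0, 0.01], "delta_rot": [0, 0, 0], "fingers": 0.5}, {"dp": [0, 0, 0.005], "delta_rot": [0, 0, 0], "fingers": 0.5}, {"dp": [0, 0, 0], "delta_rot": [0, 0, 0], "fingers": 0.5}])

```text
clock: 17.25
position: [0.5989, -0.1647, 0.1882]
ee_rot: [-0.0, 0.131, 0.991, 0.0]
contact_force: [-0.4, -0.4, -4.9]
width: 0.0638
gripper_force: 48.2
```

>>> servo_tool(moves=[{"dp": [0, 0, 0.006], "delta_rot": [0, 0, 0], "fingers": 0.5}, {"dp": [0, 0, 0], "delta_rot": [0, 0, 0], "fingers": 0.5}, {"dp": [0, 0, 0], "delta_rot": [0, 0, 0], "fingers": 0.5}])

```text
clock: 17.55
position: [0.5991, -0.1648, 0.1873]
ee_rot: [0.0, 0.132, 0.991, 0.0]
contact_force: [-0.3, 0.2, -4.2]
width: 0.064
gripper_force: 48.2
```

>>> servo_tool(moves=[{"dp": [0, 0, 0.006], "delta_rot": [0, 0, 0], "fingers": 0.5}, {"dp": [0, 0, 0], "delta_rot": [0, 0, 0], "fingers": 0.5}, {"dp": [0, 0, 0], "delta_rot": [0, 0, 0], "fingers": 0.5}])

```text
clock: 17.85
position: [0.5992, -0.1648, 0.1869]
ee_rot: [0.0, 0.132, 0.991, -0.0]
contact_force: [-1.1, 0.5, 2.0]
width: 0.0637
gripper_force: 48.5
```

>>> servo_tool(moves=[{"dp": [0, 0, -0.004], "delta_rot": [0, 0, 0], "fingers": 0.5}, {"dp": [0, 0, 0], "delta_rot": [0, 0, 0], "fingers": 0.85}, {"dp": [0, 0, 0], "delta_rot": [0, 0, 0], "fingers": 1}, {"dp": [0, 0, 0], "delta_rot": [0, 0, 0], "fingers": 1}, {"dp": [0, 0, 0], "delta_rot": [0, 0, 0], "fingers": 1}])

```text
clock: 18.35
position: [0.5992, -0.1649, 0.1871]
ee_rot: [0.0, 0.132, 0.991, -0.0]
contact_force: [-0.7, 0.8, 0.4]
width: 0.0851
gripper_force: 0.0
```

>>> servo_tool(moves=[{"dp": [0, 0, -0.06], "delta_rot": [0, 0, 0], "fingers": 1}, {"dp": [0, 0, -0.15], "delta_rot": [0, 0, 0], "fingers": 1}, {"dp": [0, 0, -0.2], "delta_rot": [0, 0, 0], "fingers": 1}, {"dp": [0, 0, -0.2], "delta_rot": [0, 0, 0], "fingers": 1}, {"dp": [0, 0, -0.1], "delta_rot": [0, 0, 0], "fingers": 1}])

```text
clock: 18.85
position: [0.6001, -0.1651, 0.3342]
ee_rot: [0.004, 0.131, 0.991, -0.001]
contact_force: [-0.3, 0.7, 0.4]
width: 0.0851
gripper_force: 0.0
```

>>> servo_tool(moves=[{"dp": [0, 0, 0], "delta_rot": [0, 0, 0], "fingers": 1}, {"dp": [0, 0, 0], "delta_rot": [0, 0, 0], "fingers": 1}])

```text
clock: 19.05
position: [0.5989, -0.1647, 0.3294]
ee_rot: [0.0, 0.132, 0.991, -0.0]
contact_force: [-0.4, 0.4, -0.5]
width: 0.0855
gripper_force: 0.0
```

```bash
python3 - <<'E'
from h import *
p,R=pose(); im,d=imaging.get_image("wrist"); cv2.imwrite("pics/w4.png",im[:,:,::-1])
W=wcloud(d,p,R); Z=W[...,2]
for lo,hi,nm in ((.1645,.176,"plates"),(.155,.1635,"case"),(.092,.108,"key")):
    m=cv2.erode(((Z>lo)&(Z<hi)).astype(np.uint8),np.ones((2,2)))
    n,l,st,ce=cv2.connectedComponentsWithStats(m,connectivity=4)
    for i in range(1,n):
        if st[i,4]>150: print(nm,st[i],rect(W[l==i]),np.round(np.median(Z[l==i]),4))
go(.5181,-.2867,.138,54.2); print(readout.get_state()["clock"],readout.get_state()["contact_force"])
E
```

```text
plates [229 148  58   8 446] (array([ 569.9, -156.6]), array([42.6,  5.8]), 75.0) 0.168
plates [231 221  54   8 404] (array([ 627. , -171.9]), array([42.5,  7.3]), 74.9) 0.168
case [ 217  161   81   49 3849] (array([ 597.7, -164.3]), array([63.5, 40.6]), 74.8) 0.16
key [  96   85   32   72 1232] (array([ 518.5, -286.7]), array([14.6, 68.3]), 53.5) 0.0994
key [468  98  18  46 424] (array([607.2,  47.9]), array([44.4,  3.5]), 5.7) 0.1007
key [441 266  50  38 698] (array([783. ,  21.8]), array([30.8, 52.9]), 19.9) 0.1019
pos [ 0.5985 -0.1645  0.3281] ang 74.9 tilt 0.09 | rot 3.61 dp x -0.031 y -0.731 z 0.951 dist mm 146.0
19.1 [-0.05928059  0.52038415 -0.96962261]
```

View pics/w4.png

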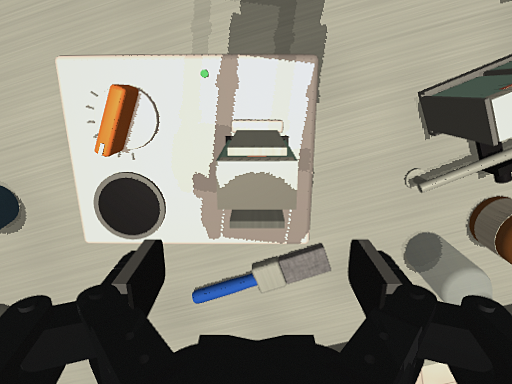

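The case stands centred between the plates: its top is at (597.7, −164.3) mm against a slot middle of (598.4, −164.3), at height 0.160, and the yaw matches. Now the key, seen at (116,120) in the view.

>>> servo_tool(moves=[{"dp": [0, 0, 0], "delta_rot": [0, 0, 0.9], "fingers": 1}, {"dp": [0, 0, 0], "delta_rot": [0, 0, 0.9], "fingers": 1}, {"dp": [0, 0, 0], "delta_rot": [0, 0, 0.9], "fingers": 1}, {"dp": [0, 0, 0], "delta_rot": [0, 0, 0.93], "fingers": 1}, {"dp": [-0.03, -0.13, 0], "delta_rot": [0, 0, 0], "fingers": 1}])

```text
clock: 19.6
position: [0.5888, -0.187, 0.3266]
ee_rot: [-0.002, 0.307, 0.952, 0.001]
contact_force: [-0.0, -0.2, -0.7]
width: 0.0853
gripper_force: 0.0
```

>>> servo_tool(moves=[{"dp": [0, -0.2, 0], "delta_rot": [0, 0, 0], "fingers": 1}, {"dp": [0, -0.2, 0], "delta_rot": [0, 0, 0], "fingers": 1}, {"dp": [0, -0.2, 0], "delta_rot": [0, 0, 0], "fingers": 1}, {"dp": [0, 0, 0.15], "delta_rot": [0, 0, 0], "fingers": 1}, {"dp": [0, 0, 0.2], "delta_rot": [0, 0, 0], "fingers": 1}])

```text
clock: 20.1
position: [0.5178, -0.2882, 0.2585]
ee_rot: [0.001, 0.31, 0.951, -0.0]
contact_force: [0.2, -1.2, -1.6]
width: 0.0853
gripper_force: 0.0
```

>>> servo_tool(moves=[{"dp": [0, 0, 0.2], "delta_rot": [0, 0, 0], "fingers": 1}, {"dp": [0, 0, 0], "delta_rot": [0, 0, 0], "fingers": 1}, {"dp": [0, 0, 0], "delta_rot": [0, 0, 0], "fingers": 1}])

```text
clock: 20.4
position: [0.5178, -0.2862, 0.2178]
ee_rot: [-0.002, 0.308, 0.951, 0.001]
contact_force: [0.5, 0.6, 0.3]
width: 0.0852
gripper_force: 0.0
```

```bash
python3 - <<'E'
from h import *
go(.5184,-.2867,.14,54); s=readout.get_state(); print(s["contact_force"],s["qpos"].round(2))
E
```

```text
pos [ 0.5178 -0.2862  0.2178] ang 54.1 tilt 0.20 | rot 0.02 dp x -0.004 y -0.000 z 0.389 dist mm 1.0
[0.47965676 0.56408792 0.34277874] [-0.62  0.36  1.6   0.    1.18 -1.57]
```

>>> servo_tool(moves=[{"dp": [-0.003, 0, 0.15], "delta_rot": [0, 0, 0], "fingers": 1}, {"dp": [0, 0, 0.13], "delta_rot": [0, 0, 0], "fingers": 1}, {"dp": [0, 0, 0.07], "delta_rot": [0, 0, 0], "fingers": 1}, {"dp": [0, 0, 0.035], "delta_rot": [0, 0, 0], "fingers": 1}, {"dp": [0, 0, 0], "delta_rot": [0, 0, 0], "fingers": 0.6}], force=50)

```text
clock: 20.9
position: [0.5195, -0.2872, 0.1427]
ee_rot: [0.001, 0.308, 0.951, -0.0]
contact_force: [0.3, -0.6, -0.5]
width: 0.073
gripper_force: 0.0
```

>>> servo_tool(moves=[{"dp": [0, 0, 0], "delta_rot": [0, 0, 0], "fingers": 0.3}, {"dp": [0, 0, 0], "delta_rot": [0, 0, 0], "fingers": 0.1}, {"dp": [0, 0, 0], "delta_rot": [0, 0, 0], "fingers": 0.1}, {"dp": [0, 0, 0], "delta_rot": [0, 0, 0], "fingers": 0.1}, {"dp": [0, 0, 0], "delta_rot": [0, 0, 0], "fingers": 0.1}])

```text
clock: 21.4
position: [0.5187, -0.2876, 0.1428]
ee_rot: [0.0, 0.308, 0.951, -0.001]
contact_force: [-1.3, -1.7, 5.3]
width: 0.0152
gripper_force: 49.9
```

>>> servo_tool(moves=[{"dp": [0, 0, 0], "delta_rot": [0, 0, 0], "fingers": 0.1}, {"dp": [0, 0, 0], "delta_rot": [0, 0, 0.5], "fingers": 0.1}, {"dp": [0, 0, 0], "delta_rot": [0, 0, 0.5], "fingers": 0.1}, {"dp": [0, 0, 0], "delta_rot": [0, 0, 0.5], "fingers": 0.1}, {"dp": [0, 0, 0], "delta_rot": [0, 0, 0], "fingers": 0.1}])

```text
clock: 21.9
position: [0.5187, -0.2877, 0.1429]
ee_rot: [0.001, 0.379, 0.925, -0.001]
contact_force: [-3.0, -2.1, 5.6]
width: 0.0148
gripper_force: 50.0
```

```bash
python3 - <<'E'
from h import *
go(.5184,-.2867,.14,54); s=readout.get_state(); print(s["contact_force"],s["moment"],s["width"],s["gripper_force"])
E
```

```text
pos [ 0.5187 -0.2877  0.1429] ang 45.5 tilt 0.10 | rot -1.49 dp x 0.004 y 0.003 z 0.014 dist mm 1.0
[-2.97567422 -2.05208666  5.61500174] [-0.30763905  0.41567441 -0.06313358] 0.014847891390636374 49.98416841030121
```

>>> servo_tool(moves=[{"dp": [0, 0, 0], "delta_rot": [0, 0, 0.8], "fingers": 0.1}, {"dp": [0, 0, 0], "delta_rot": [0, 0, 0.8], "fingers": 0.1}, {"dp": [0, 0, 0], "delta_rot": [0, 0, 0.8], "fingers": 0.1}, {"dp": [0, 0, 0], "delta_rot": [0, 0, 0.8], "fingers": 0.1}, {"dp": [0, 0, 0], "delta_rot": [0, 0, 0.8], "fingers": 0.1}])

```text
clock: 22.4
position: [0.5185, -0.2878, 0.1429]
ee_rot: [0.001, 0.556, 0.831, -0.001]
contact_force: [-3.5, -2.8, 5.3]
width: 0.0153
gripper_force: 49.9
```

>>> servo_tool(moves=[{"dp": [0, 0, 0], "delta_rot": [0, 0, 0.8], "fingers": 0.1}, {"dp": [0, 0, 0], "delta_rot": [0, 0, 0.8], "fingers": 0.1}, {"dp": [0, 0, 0], "delta_rot": [0, 0, 0.8], "fingers": 0.1}, {"dp": [0, 0, 0], "delta_rot": [0, 0, 0.8], "fingers": 0.1}, {"dp": [0, 0, 0], "delta_rot": [0, 0, 0], "fingers": 0.1}])

```text
clock: 22.9
position: [0.5184, -0.2879, 0.1428]
ee_rot: [0.001, 0.681, 0.732, -0.001]
contact_force: [-3.8, -2.5, 5.8]
width: 0.0151
gripper_force: 50.0
```

```bash
python3 - <<'E'
from h import *
go(.5184,-.2867,.14,54); s=readout.get_state(); print(s["contact_force"],s["moment"],s["qpos"].round(2))
E
```

```text
pos [ 0.5184 -0.2879  0.1428] ang 4.2 tilt 0.12 | rot -8.69 dp x 0.003 y 0.005 z 0.014 dist mm 1.0
[-3.7534356  -2.49923968  5.82374315] [-0.42272645  0.56153752 -0.07931115] [-0.62  0.43  1.7  -0.    1.01 -0.7 ]
```

>>> servo_tool(moves=[{"dp": [0, 0, 0], "delta_rot": [0, 0, 0.8], "fingers": 0.1}, {"dp": [0, 0, 0], "delta_rot": [0, 0, 0.8], "fingers": 0.1}, {"dp": [0, 0, 0], "delta_rot": [0, 0, 0.8], "fingers": 0.1}, {"dp": [0, 0, 0], "delta_rot": [0, 0, 0.8], "fingers": 0.1}, {"dp": [0, 0, 0], "delta_rot": [0, 0, 0.8], "fingers": 0.1}])

```text
clock: 23.4
position: [0.5182, -0.2878, 0.1428]
ee_rot: [0.001, 0.813, 0.582, -0.001]
contact_force: [-3.9, -3.0, 6.1]
width: 0.0151
gripper_force: 50.0
```

>>> servo_tool(moves=[{"dp": [0, 0, 0], "delta_rot": [0, 0, 0.8], "fingers": 0.1}, {"dp": [0, 0, 0], "delta_rot": [0, 0, 0.8], "fingers": 0.1}, {"dp": [0, 0, 0], "delta_rot": [0, 0, 0.8], "fingers": 0.1}, {"dp": [0, 0, 0], "delta_rot": [0, 0, 0.6], "fingers": 0.1}, {"dp": [0, 0, 0], "delta_rot": [0, 0, 0], "fingers": 0.1}])

```text
clock: 23.9
position: [0.5181, -0.2878, 0.1428]
ee_rot: [0.001, 0.891, 0.455, -0.001]
contact_force: [-4.3, -2.4, 5.8]
width: 0.0151
gripper_force: 50.1
```

```bash
python3 - <<'E'
from h import *
go(.5184,-.2867,.14,54); s=readout.get_state(); print(s["contact_force"],s["moment"],s["qpos"].round(2))
E
```

```text
pos [ 0.5181 -0.2878  0.1428] ang -35.9 tilt 0.13 | rot -15.69 dp x 0.002 y 0.005 z 0.014 dist mm 1.0
[-4.25382726 -2.44065911  5.82336452] [-0.41144111  0.6856466  -0.00070469] [-0.62  0.43  1.7  -0.    1.01  0.  ]
```

>>> servo_tool(moves=[{"dp": [0, 0, 0], "delta_rot": [0, 0, 0.6], "fingers": 0.1}, {"dp": [0, 0, 0], "delta_rot": [0, 0, 0.6], "fingers": 0.1}, {"dp": [0, 0, 0], "delta_rot": [0, 0, 0.6], "fingers": 0.1}, {"dp": [0, 0, 0], "delta_rot": [0, 0, 0.6], "fingers": 0.1}, {"dp": [0, 0, 0], "delta_rot": [0, 0, 0.6], "fingers": 0.1}])

```text
clock: 24.4
position: [0.518, -0.2877, 0.1429]
ee_rot: [0.001, 0.948, 0.317, -0.001]
contact_force: [-4.0, -1.4, 8.1]
width: 0.0148
gripper_force: 53.5
```

>>> servo_tool(moves=[{"dp": [0, 0, 0], "delta_rot": [0, 0, 0.6], "fingers": 0.1}, {"dp": [0, 0, 0], "delta_rot": [0, 0, 0.6], "fingers": 0.1}, {"dp": [0, 0, 0], "delta_rot": [0, 0, 0.6], "fingers": 0.1}, {"dp": [0, 0, 0], "delta_rot": [0, 0, 0.6], "fingers": 0.1}, {"dp": [0, 0, 0], "delta_rot": [0, 0, 0], "fingers": 0.1}])

```text
clock: 24.9
position: [0.5173, -0.2882, 0.1435]
ee_rot: [0.002, 0.978, 0.208, -0.003]
contact_force: [11.5, 22.3, -15.7]
width: 0.0156
gripper_force: 187.8
```

```bash
python3 - <<'E'
from h import *
go(.5184,-.2867,.14,-35.9); s=readout.get_state(); print(s["contact_force"],s["moment"],s["qpos"].round(2),s["effort"].round(2))
E
```

```text
pos [ 0.5173 -0.2882  0.1435] ang -65.9 tilt 0.43 | rot -5.24 dp x 0.009 y 0.000 z 0.017 dist mm 2.0
[ 11.46744774  22.2663488  -15.73273884] [ 5.78962233 -2.84772981  4.63780174] [-0.62  0.43  1.7  -0.01  1.01  0.53] [ 13.29 -34.39 -17.32   5.19  -1.9    3.65]
```

The key is against its stop: the moment has jumped and the turning has halted. I let go and lift.

>>> servo_tool(moves=[{"dp": [0, 0, 0], "delta_rot": [0, 0, 0], "fingers": 0.6}, {"dp": [0, 0, 0], "delta_rot": [0, 0, 0], "fingers": 1}, {"dp": [0, 0, 0], "delta_rot": [0, 0, 0], "fingers": 1}, {"dp": [0, 0, 0], "delta_rot": [0, 0, 0], "fingers": 1}, {"dp": [0, 0, -0.1], "delta_rot": [0, 0, 0], "fingers": 1}])

```text
clock: 25.4
position: [0.5174, -0.2858, 0.1594]
ee_rot: [-0.003, 0.98, 0.201, -0.002]
contact_force: [0.6, -0.2, -0.0]
width: 0.0848
gripper_force: 0.0
```

>>> servo_tool(moves=[{"dp": [0, 0, -0.2], "delta_rot": [0, 0, 0], "fingers": 1}, {"dp": [0, 0, -0.2], "delta_rot": [0, 0, 0], "fingers": 1}, {"dp": [0, 0, -0.2], "delta_rot": [0, 0, 0], "fingers": 1}, {"dp": [0, 0, -0.2], "delta_rot": [0, 0, 0], "fingers": 1}])

```text
clock: 25.8
position: [0.5187, -0.2866, 0.3233]
ee_rot: [-0.0, 0.98, 0.201, 0.0]
contact_force: [0.1, 0.2, -0.7]
width: 0.0855
gripper_force: 0.0
```

>>> servo_tool(moves=[{"dp": [0, 0, 0], "delta_rot": [0, 0, 0], "fingers": 1}, {"dp": [0, 0, 0], "delta_rot": [0, 0, 0], "fingers": 1}, {"dp": [0, 0, 0], "delta_rot": [0, 0, 0], "fingers": 1}])

```text
clock: 26.1
position: [0.5182, -0.2864, 0.3202]
ee_rot: [-0.001, 0.98, 0.201, -0.001]
contact_force: [0.2, 0.3, -0.1]
width: 0.0855
gripper_force: 0.0
```

```bash
python3 - <<'E'
from h import *
p,R=pose(); im,d=imaging.get_image("wrist"); cv2.imwrite("pics/w5.png",im[:,:,::-1])
W=wcloud(d,p,R); Z=W[...,2]
for lo,hi,nm in ((.1645,.176,"plates"),(.155,.1635,"case"),(.092,.108,"key")):
    m=cv2.erode(((Z>lo)&(Z<hi)).astype(np.uint8),np.ones((2,2)))
    n,l,st,ce=cv2.connectedComponentsWithStats(m,connectivity=4)
    for i in range(1,n):
        if st[i,4]>150: print(nm,st[i],rect(W[l==i]),np.round(np.median(Z[l==i]),4))
go(.5181,-.2867,.138,54.2); print(readout.get_state()["clock"])
E
```

```text
plates [ 78  28  62  49 589] (array([ 569.4, -158. ]), array([44.1,  6. ]), 74.6) 0.1679
case [  81    0  112   73 4475] (array([ 597.3, -165.4]), array([64. , 40.1]), 75.2) 0.1599
key [ 243  135   32   70 1070] (array([ 518.2, -288.8]), array([68.8, 14.8]), 38.9) 0.0996
pos [ 0.5181 -0.2864  0.3199] ang -66.8 tilt 0.22 | rot 10.29 dp x 0.001 y 0.001 z 0.910 dist mm 0.0
26.15
```

View pics/w5.png

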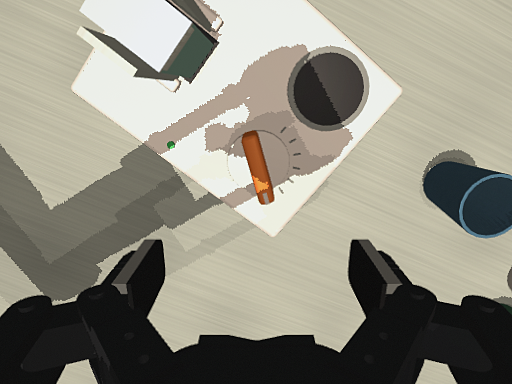

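The key bar now lies 126° (2.20 rad) clockwise of the warmer's x axis, which is exactly the stop, as seen at (258,167). The case still stands upright and centred, and nothing else has moved.

```bash
python3 -c "
from rig import manip
print(manip.sign_off())"
```

```text
the job is handed in; nothing more can be done
None
```

The full case (about 4.5 N when lifted) stands upright and centred between the warmer's plates, the two light cases were never touched in their bays, the timer key is wound to its stop at 2.2 rad, and I handed the job in at about 26 s.

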